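# Pack the set-up kit of the laser measuring bench

### The arm

A 7-joint arm with a two-finger parallel gripper is mounted at the origin on the work surface. World frame = base frame: x ahead of the robot, y to its left, z up, the work surface at z = 0. Lengths are in m, angles in rad, forces in N, time in s.
With the tool pointing down it reaches from about 0.425 to 0.875 m from the base axis. Payload 9.9 kg.
Tool frame: the origin (TCP) lies at the very end of the fingers, on their centre line; the grasp point (between the pads) lies tcp_to_grasp behind it (tcp_to_grasp is the distance from the TCP to the grasp point, in m); z points along the fingers, y is the direction in which the jaws open and shut (so a half turn about z gives the same grasp; the last joint's range is limited). The gripper opens to 85 mm and grips with 20 to 120 N. Pads are 22 mm wide; open, the fingers measure 114 mm over their backs; the gripper's body (76 mm by 85 mm) begins 54 mm behind the grasp point. The pads swing forward as they close: fully open they stand 13 mm farther back than shut.
Start: joints at [-1.191, 0.576, 0.025, 1.437, -0.015, 1.129, -0.057], TCP at [0.302, 0.604, 0.231] pointing down, gripper open.
Joint ranges: [-2.76, 2.76], [-0.34, 2.15], [-1.52, 1.57], [0.19, 2.46], [-1.09, 4.23], [0.17, 1.99], [-2.82, 2.82]. Speed limits (rad/s): [2.22, 2.22, 3.01, 3.01, 3.14, 3.14, 3.14].

### API

Orientations are given as a unit quaternion [x, y, z, w].
In Python, from workcell import * gives the robot as it stands.
- The arm moves only by the tool carry_out, never from a script. Its argument "series" is a list of rows, each a list of 6 numbers: the shift along the tool's x, y, z in m, then the turn, a rotation vector about the tool's x, y, z in rad. A call has 1 to 12 rows; each row is the pose to reach, as a shift and turn from the pose measured when the call began, along the tool's axes at that moment; what a row does not reach only later rows make up. A row lasts 1/12 s, in which the tool goes at most 41.7 mm and 7.16 degrees, less where a joint would pass 70% of its speed; a pose out of reach is approached as far as the arm can. A call with a gripper value outside its range is refused whole. "grip" is the closure in counts, from 0 (fully open) to 255 (shut), set as the call begins (left out, the last holds). The fingers move at their own pace and stop on an object; "grip_force" is the grip in N (left out, the last holds). Time passes only in rows, so rows that repeat a pose let the fingers close. It gives the time, the measured TCP pose, the force and the opening at its end, in the units of the state.
- observe(): the state, without advancing time (a new reading comes with each control period).
- camera(name): name is "scene" or "side" or "wrist"; returns the picture (420x560x3 uint8, red, green, blue); there is no depth.
- camera_info(name): a dict with "mtx" (3x3 intrinsics, pixels), "origin" and "attitude" of the camera in the world; the wrist camera has in their place "T_tool_cam" (4x4, takes a point from camera to tool coordinates, whose origin is the TCP and whose axes are the flange's). Camera axes: x right, y down, z forward; pixel columns grow to the right and rows downward; lengths in m; the calibration is good to about 2 mm. A picture is of the moment at which its call begins: read the wrist's pose just before it. camera_info takes no time and is no camera call.
- hand_in(): hands the job in, once; it reports no verdict.
The state is a dict: "clock": time; "qpos": joint angles; "joint_vel": joint speeds; "joint_torque": joint torques, N m; "position": TCP position; "orientation": TCP orientation; "contact_force": force on the tool from outside, world axes, zero at the start; "moment": the same for the moment, N m; "opening": finger opening in m.
Only numpy, scipy, OpenCV 4.12 (cv2) and the standard library are available. Lean on these libraries where they do the work, as an engineer would, in place of code of your own. Each camera call takes 0.05 s, during which the arm holds its last target. There are 200 camera calls.

### The job

Pack the four kit pieces into the tray, each upright and flat on the floor of its own nest: the grooved V-block in the nearly square pocket, the ring gauge in the large round pocket, the parallel bar in the long slot, the levelling jack in the small round pocket. The plain block without a groove and the solid disc without a bore do not belong to the kit: leave them where they lie.

Things in the scene. Friction and masses are not known exactly. Their poses are not given: they have to be found in the camera images.
- vblock_mid (a point): Steel V-block, 50 mm long (x) x 44 mm wide (y) x 40 mm high, with a V groove (28 mm wide, 14 mm deep) along x in its top; about 0.6 kg. Loose, stands on the table, groove up. Origin: the centre, half-way up; z up.
- ring_gauge_mid (a point): Steel ring gauge, outside diameter 56 mm, bore 32 mm right through, 30 mm high; about 0.4 kg. Loose, lies flat on the table. Origin: the centre, half-way up; z up.
- bar_mid (a point): Steel parallel bar, 70 mm long (x) x 16 mm thick (y) x 32 mm high; about 0.3 kg. Loose, stands on its narrow long side. Origin: the centre, half-way up; z up.
- jack_mid (a point): Small levelling jack, 44 mm high: round steel body 30 mm in diameter and 30 mm high with a darker, thinner screw and 20 mm cap on top; about 0.2 kg. Loose, stands upright. Origin: the centre, half-way up; z up.
- plain_block_mid (a point): Look-alike that stays: plain steel block, 50 (x) x 44 (y) x 40 mm high, flat top with no groove. Loose on the table. Origin: the centre, half-way up; z up.
- disc_mid (a point): Look-alike that stays: solid steel disc, diameter 56 mm, 30 mm high, no bore. Loose on the table. Origin: the centre, half-way up; z up.
- nest_block: Fixed grey plate 104 x 104 x 10 mm with a nearly square pocket, 68 mm along x and 62 mm along y, for the V-block, 6 mm deep, black floor. One of four, side by side 2 by 2 (108 mm apart) in a low fixed black tray (228 mm square, rim 13 mm above the table); the four swap places. Origin: centre of the plate's underside, below the pocket's centre; pocket floor 4 mm above it, plate top 10 mm.
- nest_ring: Fixed grey plate 104 x 104 x 10 mm with a large round pocket, 74 mm in diameter, for the ring gauge, 6 mm deep, black floor. One of four, side by side 2 by 2 (108 mm apart) in a low fixed black tray (228 mm square, rim 13 mm above the table); the four swap places. Origin: centre of the plate's underside, below the pocket's centre; pocket floor 4 mm above it, plate top 10 mm.
- nest_bar: Fixed grey plate 104 x 104 x 10 mm with a long slot, 88 mm along x and 34 mm along y, for the parallel bar, 6 mm deep, black floor. One of four, side by side 2 by 2 (108 mm apart) in a low fixed black tray (228 mm square, rim 13 mm above the table); the four swap places. Origin: centre of the plate's underside, below the pocket's centre; pocket floor 4 mm above it, plate top 10 mm, x along the slot.
- nest_jack: Fixed grey plate 104 x 104 x 10 mm with a small round pocket, 48 mm in diameter, for the levelling jack, 6 mm deep, black floor. One of four, side by side 2 by 2 (108 mm apart) in a low fixed black tray (228 mm square, rim 13 mm above the table); the four swap places. Origin: centre of the plate's underside, below the pocket's centre; pocket floor 4 mm above it, plate top 10 mm.

How it is judged:
By the outcome, as a careful person would: the job done as asked, in the order asked, and still so for the second after the job is handed in, with the robot touching nothing.
It also fails if it takes over 115 s, if anything falls off the work surface, if the arm or the gripper's body presses on something with over 40 N, if the wrist force passes 120 N, or if a joint passes its speed limit or range.

## Working session

There is one attempt and no reset: what is moved stays moved. The work goes in short steps, Python scripts to look and compute and a tool call to move; the robot and the scene stay as the last step left them, time stands still between calls to the robot, and variables do not carry over. Pictures are saved under pics/ and viewed, about 12 in all and at most 16, crops included, and the job is handed in when it is done.

Besides the shell and the picture viewer there is one more tool, called as name(argument=value, ...), one argument or row to a line, values as JSON. carry_out: Moves the arm, as the interface text tells. Its arguments: {"type":"object","properties":{"series":{"type":"array","items":{"type":"array","items":{"type":"number"}}},"grip":{"type":"number"},"grip_force":{"type":"number"}},"required":["series"]}

```bash
mkdir -p pics; ls
python3 - <<'E'
from workcell import *
import cv2
s=observe();print({k:s[k] for k in('clock','position','orientation','contact_force','opening')})
try: print(tcp_to_grasp)
except Exception as e: print(e)
for n in('scene','side','wrist'):
    print(n,camera_info(n)); im=camera(n); cv2.imwrite(f'pics/a_{n}.png',im[:,:,::-1])
E
```

```text
pics
{'clock': 0.0, 'position': array([0.30177604, 0.60327501, 0.23044836]), 'orientation': array([ 2.29830734e-01,  9.73230263e-01, -8.16069946e-04, -1.50131547e-04]), 'contact_force': array([ 0.78922156, -0.51424331,  0.23217869]), 'opening': 0.08550776322877984}
0.0187
scene {'mtx': array([[414.90529385,   0.        , 274.32402864],
       [  0.        , 414.90529385, 202.28809042],
       [  0.        ,   0.        ,   1.        ]]), 'origin': array([ 1.16719786, -0.28297936,  0.54521527]), 'attitude': array([ 0.74112404,  0.49894146, -0.24625535, -0.37570051])}
side {'mtx': array([[528.15341744,   0.        , 279.95995749],
       [  0.        , 528.15341744, 209.5466061 ],
       [  0.        ,   0.        ,   1.        ]]), 'origin': array([ 0.36615932, -0.95641964,  1.00279975]), 'attitude': array([ 0.92054711, -0.06010903,  0.03610999, -0.38428633])}
wrist {'mtx': array([[369.60005319,   0.        , 278.03655029],
       [  0.        , 369.60005319, 209.7952332 ],
       [  0.        ,   0.        ,   1.        ]]), 'T_tool_cam': array([[ 8.93433713e-04, -9.62198942e-01, -2.72346098e-01,
         6.98604501e-02],
       [ 9.99998878e-01,  1.18712152e-03, -9.13596197e-04,
        -7.56562955e-04],
       [ 1.20236921e-03, -2.72344976e-01,  9.62198923e-01,
        -1.42879481e-01],
       [ 0.00000000e+00,  0.00000000e+00,  0.00000000e+00,
         1.00000000e+00]])}
```

View pics/a_scene.png

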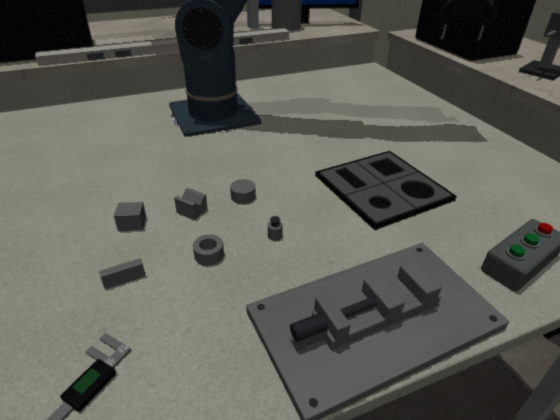

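View pics/a_side.png

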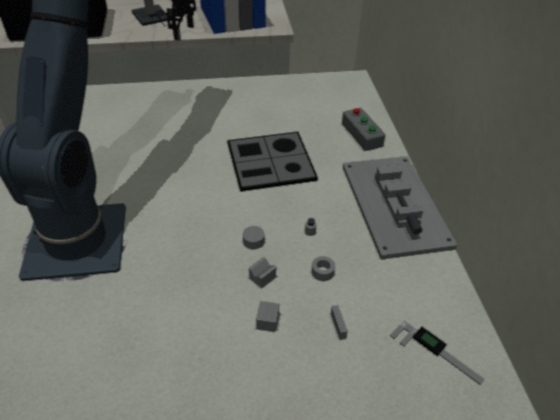

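Scene view: V-block at (191,203), disc (243,191), ring (208,249), jack (275,228), bar (122,272), plain block (130,216). In the side view they are at (263,272), (254,237), (323,268), (311,226), (339,322) and (268,317). The tray pockets in the side view are block (250,149), ring (284,145), bar (256,172) and jack (293,167).

```bash
cat > h.py <<'E'
from workcell import *
import numpy as np, cv2
from scipy.spatial.transform import Rotation as R
def pose(name,s=None):
    c=camera_info(name); K=c['mtx']
    if name!='wrist': return K,R.from_quat(c['attitude']).as_matrix(),np.array(c['origin'])
    T=c['T_tool_cam']; Rt=R.from_quat(s['orientation']).as_matrix()
    return K,Rt@T[:3,:3],s['position']+Rt@T[:3,3]
def cast(p,uv,z):
    K,A,o=p; uv=np.atleast_2d(np.array(uv,float))
    d=np.c_[uv,np.ones(len(uv))]@np.linalg.inv(K).T@A.T
    return (o+d*((z-o[2])/d[:,2])[:,None])[:,:2]
def proj(p,X):
    K,A,o=p; c=(np.atleast_2d(X)-o)@A@K.T
    return c[:,:2]/c[:,2:]
def delta(s,xyz,yaw_y=None):
    """shift in tool axes to TCP xyz; turn about tool z so tool y lies along world angle yaw_y (mod pi), tool straight down"""
    Rt=R.from_quat(s['orientation']); sh=Rt.inv().apply(np.array(xyz)-s['position'])
    y=Rt.as_matrix()[:,1]; a=np.arctan2(y[1],y[0]) if yaw_y is None else yaw_y
    out=[]
    for k in(0,np.pi):
        Y=np.array([np.cos(a+k),np.sin(a+k),0]);Z=np.array([0,0,-1.]);X=np.cross(Y,Z)
        out.append((Rt.inv()*R.from_matrix(np.c_[X,Y,Z])).as_rotvec())
    return sh.round(4),min(out,key=np.linalg.norm).round(3)
E
python3 - <<'E'
from h import *
ps=pose('side');pc=pose('scene')
for n,a,b,z in [('v',(263,268),(191,200),.03),('disc',(254,233),(243,186),.03),('ring',(323,265),(208,244),.03),('jack',(311,221),(275,220),.042),('bar',(338,320),(122,268),.03),('plain',(268,313),(130,210),.04),('Nblock',(250,149),(387,167),.006),('Nring',(284,145),(418,189),.006),('Nbar',(256,172),(351,178),.006),('Njack',(293,167),(380,202),.006)]:
    print(n,cast(ps,a,z)[0].round(3),cast(pc,b,z)[0].round(3))
for nm,p,z in(('side',ps,.006),('scene',pc,.006)):
    im=cv2.imread(f'pics/a_{nm}.png'); g=cv2.cvtColor(im,6)
    m=(g<45).astype(np.uint8)
    for c in cv2.findContours(m,cv2.RETR_CCOMP,2)[0]:
        if cv2.contourArea(c)>60:
            M=cv2.moments(c);q=(M['m10']/M['m00'],M['m01']/M['m00']);w=cast(p,q,z)[0]
            if .2<w[0]<1 and abs(w[1])<.6: print(nm,np.round(q),cv2.contourArea(c),w.round(3))
E
```

```text
v [ 0.455 -0.172] [ 0.456 -0.173]
disc [ 0.446 -0.057] [ 0.447 -0.055]
ring [ 0.598 -0.18 ] [ 0.602 -0.176]
jack [ 0.593 -0.044] [ 0.596 -0.041]
bar [ 0.6   -0.335] [ 0.606 -0.328]
plain [ 0.451 -0.305] [ 0.459 -0.295]
Nblock [0.472 0.312] [0.466 0.313]
Nring [0.578 0.32 ] [0.572 0.324]
Nbar [0.479 0.203] [0.476 0.204]
Njack [0.589 0.213] [0.583 0.214]
side [429. 341.] 399.0 [ 0.79  -0.396]
side [429. 339.] 99.5 [ 0.792 -0.393]
side [413. 224.] 212.5 [ 0.866 -0.055]
side [256. 172.] 169.0 [0.479 0.203]
side [293. 167.] 99.5 [0.587 0.213]
side [249. 149.] 228.5 [0.47  0.311]
side [271. 180.] 280.5 [0.516 0.163]
side [284. 145.] 224.0 [0.578 0.321]
side [362. 137.] 346.0 [0.828 0.335]
scene [ 88. 385.] 1304.5 [ 0.791 -0.396]
scene [462. 396.] 6052.5 [0.996 0.067]
scene [553. 336.] 149.5 [0.973 0.265]
scene [401. 376.] 496.0 [0.94  0.008]
scene [280. 374.] 86.0 [ 0.874 -0.148]
scene [356. 318.] 3018.5 [0.831 0.001]
scene [330. 336.] 77.0 [ 0.846 -0.052]
scene [123. 276.] 410.5 [ 0.601 -0.331]
scene [210. 258.] 223.0 [ 0.613 -0.178]
scene [512. 271.] 1045.0 [0.847 0.317]
scene [207. 244.] 99.5 [ 0.574 -0.172]
scene [275. 234.] 93.0 [ 0.596 -0.041]
scene [544. 229.] 95.0 [0.783 0.474]
scene [131. 222.] 349.5 [ 0.452 -0.299]
scene [191. 209.] 309.0 [ 0.454 -0.176]
scene [379. 202.] 195.5 [0.582 0.213]
scene [243. 197.] 171.5 [ 0.455 -0.058]
scene [417. 189.] 428.5 [0.573 0.322]
scene [351. 178.] 259.0 [0.474 0.204]
scene [386. 167.] 329.5 [0.463 0.312]
scene [384. 189.] 5817.0 [0.542 0.252]
scene [384. 186.] 4879.5 [0.533 0.259]
```

View pics/a_wrist.png

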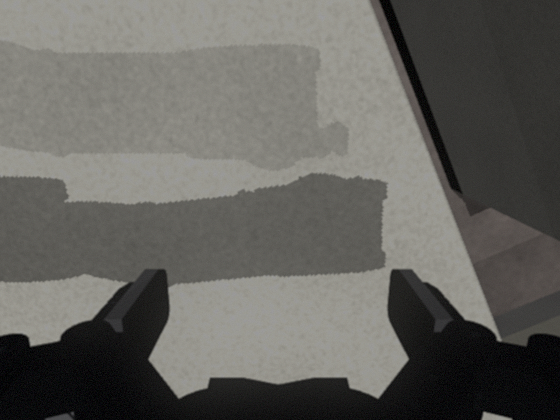

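carry_out(
  series=[
    [-0.393, -0.209, -0.02, 0, 0, 0],
    [-0.393, -0.209, -0.02, 0, 0, 0],
    [-0.393, -0.209, -0.02, 0, 0, 0],
    [-0.393, -0.209, -0.02, 0, 0, 0],
    [-0.393, -0.209, -0.02, 0, 0, 0],
    [-0.393, -0.209, -0.02, 0, 0, 0],
    [-0.393, -0.209, -0.02, 0, 0, 0],
    [-0.393, -0.209, -0.02, 0, 0, 0],
    [-0.393, -0.209, -0.02, 0, 0, 0],
    [-0.393, -0.209, -0.02, 0, 0, 0],
    [-0.393, -0.209, -0.02, 0, 0, 0],
    [-0.393, -0.209, -0.02, 0, 0, 0],
  ],
  grip=0,
  grip_force=60,
)

```text
clock: 1.15
position: [0.5639, 0.2326, 0.2511]
orientation: [0.235, 0.972, -0.002, 0.001]
contact_force: [0.0, -0.0, -0.1]
opening: 0.0854
```

carry_out(
  series=[
    [0, 0, 0, 0, 0, 0],
    [0, 0, 0, 0, 0, 0],
  ],
)

```text
clock: 1.32
position: [0.5642, 0.2315, 0.2509]
orientation: [0.236, 0.972, -0.003, 0.002]
contact_force: [-0.1, -0.2, -0.4]
opening: 0.0856
```

```bash
cat >> h.py <<'E'
def shot(fn):
    s=observe(); im=camera('wrist')[:,:,::-1].copy(); cv2.imwrite(f'pics/{fn}.png',im); return s,pose('wrist',s),im
E
python3 - <<'E'
from h import *
s,p,im=shot('tray'); print(s['clock'],s['position'],s['orientation'],s['joint_vel'].round(3))
g=cv2.cvtColor(im,6)
for n,X in dict(block=(.468,.312),ring=(.575,.322),bar=(.477,.204),jack=(.585,.213)).items():
    u=proj(p,(*X,.01))[0]; print(n,u.round(),g[int(u[1]),int(u[0])] if 0<u[1]<420 and 0<u[0]<560 else None)
E
```

```text
1.3167 [0.56421376 0.23151976 0.25087303] [ 0.23552312  0.97186381 -0.00270435  0.00151177] [-0.027 -0.004 -0.02   0.004 -0.007  0.    -0.003]
block [309.  47.] 28
ring [364. 143.] 32
bar [216. 109.] 24
jack [274. 198.] 33
```

View pics/tray.png

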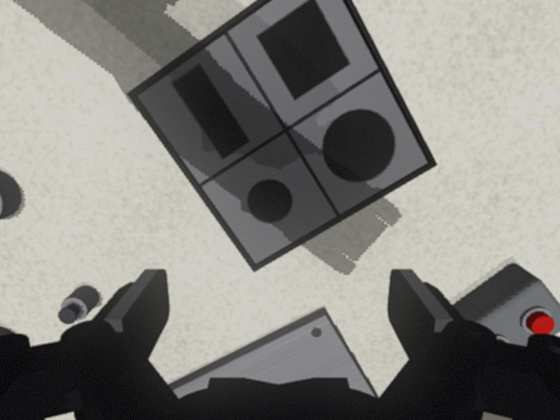

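The tray view shows the four pockets: block (303,50), ring (359,146), bar (212,111), jack (270,201). They agree with the projections to within a few pixels.

Run:
```python
from h import *
im=cv2.imread('pics/tray.png'); s=observe(); p=pose('wrist',s); g=cv2.cvtColor(im,6)
m=cv2.morphologyEx((g<44).astype(np.uint8),cv2.MORPH_OPEN,np.ones((13,13)))
for c in cv2.findContours(m,cv2.RETR_CCOMP,2)[0]:
    if cv2.contourArea(c)>1000 and c[:,0,1].max()<300:
        (x,y),_,_=cv2.minAreaRect(c)
        w=cast(p,c[:,0],.008).astype(np.float32); r=cv2.minAreaRect(w); print(np.round([x,y]),np.round(r[0],4),np.round(r[1],4),r[2])
print(delta(s,(.60,-.19,.28)))
```

```text
[270. 199.] [0.5838 0.2097] [0.0444 0.0422] 62.97527313232422
[358. 146.] [0.5753 0.3174] [0.0704 0.0711] 64.87769317626953
[211. 111.] [0.4772 0.1993] [0.0889 0.0344] 5.388546943664551
[303.  49.] [0.4665 0.3075] [0.0675 0.0619] 5.480002403259277
(array([-0.2253, -0.3598, -0.0269]), array([-0.004,  0.004,  0.   ]))
```

carry_out(
  series=[
    [-0.225, -0.36, -0.027, -0.004, 0.004, 0],
    [-0.225, -0.36, -0.027, -0.004, 0.004, 0],
    [-0.225, -0.36, -0.027, -0.004, 0.004, 0],
    [-0.225, -0.36, -0.027, -0.004, 0.004, 0],
    [-0.225, -0.36, -0.027, -0.004, 0.004, 0],
    [-0.225, -0.36, -0.027, -0.004, 0.004, 0],
    [-0.225, -0.36, -0.027, -0.004, 0.004, 0],
    [-0.225, -0.36, -0.027, -0.004, 0.004, 0],
    [-0.225, -0.36, -0.027, -0.004, 0.004, 0],
    [-0.225, -0.36, -0.027, -0.004, 0.004, 0],
    [-0.225, -0.36, -0.027, -0.004, 0.004, 0],
    [-0.225, -0.36, -0.027, -0.004, 0.004, 0],
  ],
)

```text
clock: 2.37
position: [0.5993, -0.1932, 0.2801]
orientation: [0.237, 0.972, -0.001, -0.0]
contact_force: [-0.2, 0.5, -1.2]
opening: 0.0853
```

carry_out(
  series=[
    [0, 0, 0, 0, 0, 0],
    [0, 0, 0, 0, 0, 0],
    [0, 0, 0, 0, 0, 0],
  ],
)

```text
clock: 2.62
position: [0.5996, -0.1909, 0.2799]
orientation: [0.235, 0.972, -0.0, -0.0]
contact_force: [0.5, -0.7, -0.3]
opening: 0.0853
```

Run:
```python
from h import *
s,p,im=shot('pieces'); print(s['clock'],s['position'],s['orientation'],s['joint_vel'].round(3))
```

```text
2.6167 [ 0.59962357 -0.19089091  0.27992901] [ 2.35180463e-01  9.71951607e-01 -3.74968462e-04 -2.88041327e-04] [ 0.    -0.001  0.002 -0.002 -0.    -0.     0.003]
```

View pics/pieces.png

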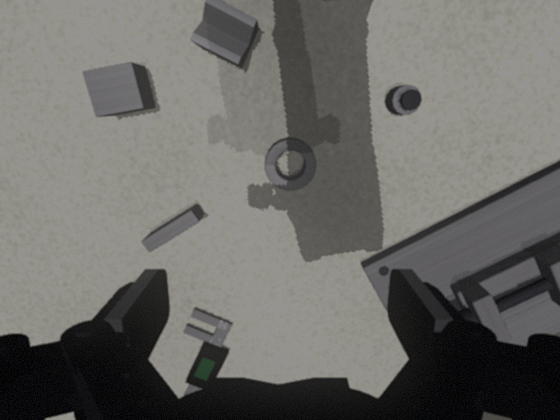

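V-block is at (225,32), with its groove running down to the right. Ring is at (290,163), bar at (173,228), jack cap at (406,98), plain block at (118,90). A magnified composite for the edges:

Run:
```python
import cv2,numpy as np
im=cv2.imread('pics/pieces.png'); o=np.zeros((600,800,3),np.uint8)
for (x,y),(X,Y) in (((180,0),(0,0)),((130,190),(400,0)),((250,125),(0,300)),((365,65),(400,300))):
    o[Y:Y+296,X:X+396]=cv2.resize(cv2.convertScaleAbs(im[y:y+74,x:x+99],alpha=1.6),None,fx=4,fy=4,interpolation=2)
cv2.imwrite('pics/comp.png',o)
```

```text
(no output)
```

View pics/comp.png

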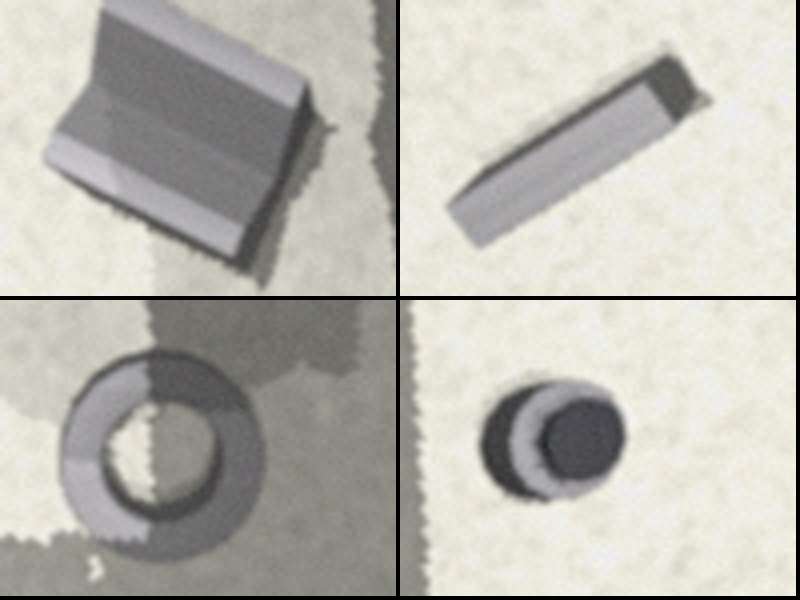

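Run:
```python
from h import *
s=observe(); p=pose('wrist',s)
f=lambda pts,o,O:[((x-O[0])/4+o[0]-.4,(y-O[1])/4+o[1]-.4) for x,y in pts]
V=cast(p,f([(45,157),(240,256),(309,82)],(180,0),(0,0)),.04)
B=cast(p,f([(446,207),(480,248),(680,122),(645,82)],(130,190),(400,0)),.032)
dist=lambda a,b:np.linalg.norm(a-b).round(4); ang=lambda v:np.arctan2(v[1],v[0]).round(3)
print('V c',((V[0]+V[2])/2).round(4),dist(V[0],V[1]),dist(V[1],V[2]),'ang x',ang(V[1]-V[0]),'ang y',ang(V[2]-V[1]))
print('bar',B.mean(0).round(4),dist(B[1],B[2]),dist(B[0],B[3]),dist(B[0],B[1]),'ang x',ang(B[2]+B[3]-B[0]-B[1]))
r=cast(p,f([(163,461),(63,461),(265,461)],(250,125),(0,300)),.03);print('ring',r[0].round(4),dist(r[1],r[2]))
print('jack',cast(p,f([(583,440)],(365,65),(400,300)),.044)[0].round(4),cast(p,f([(568,440)],(365,65),(400,300)),.03)[0].round(4))
ay=ang(V[2]-V[1]);c=(V[0]+V[2])/2
print(delta(s,(*c,.08),ay), s['qpos'].round(2))
```

```text
V c [ 0.452  -0.1747] 0.0509 0.042 ang x 0.648 ang y 2.243
bar [ 0.6021 -0.3296] 0.0699 0.069 0.015 ang x 1.66
ring [ 0.5973 -0.1767] 0.0539
jack [ 0.5914 -0.0424] [ 0.5916 -0.0414]
(array([ 0.1387, -0.0528,  0.2001]), array([-1.000e-03, -1.000e-03, -1.147e+00])) [ 0.14  0.47  0.15  1.5  -0.07  1.18  1.4 ]
```

carry_out(
  series=[
    [0.139, -0.053, 0.2, 0, 0, -1.13],
    [0.139, -0.053, 0.2, 0, 0, -1.13],
    [0.139, -0.053, 0.2, 0, 0, -1.13],
    [0.139, -0.053, 0.2, 0, 0, -1.13],
    [0.139, -0.053, 0.2, 0, 0, -1.13],
    [0.139, -0.053, 0.2, 0, 0, -1.13],
    [0.139, -0.053, 0.2, 0, 0, -1.13],
    [0.139, -0.053, 0.2, 0, 0, -1.13],
    [0.139, -0.053, 0.2, 0, 0, -1.13],
    [0.139, -0.053, 0.2, 0, 0, -1.13],
    [0.139, -0.053, 0.2, 0, 0, -1.13],
    [0.139, -0.053, 0.2, 0, 0, -1.13],
  ],
)

```text
clock: 3.67
position: [0.4519, -0.1743, 0.0803]
orientation: [-0.32, 0.947, -0.0, -0.0]
contact_force: [1.2, -0.7, 0.2]
opening: 0.0855
```

carry_out(
  series=[
    [0, 0, 0, 0, 0, 0],
    [0, 0, 0, 0, 0, 0],
  ],
)

```text
clock: 3.83
position: [0.4522, -0.174, 0.0804]
orientation: [-0.319, 0.948, -0.0, -0.0]
contact_force: [0.5, -0.0, 0.2]
opening: 0.0856
```

Run:
```python
from h import *
s,p,im=shot('v_above'); print(s['clock'],s['position'],s['qpos'].round(2)); print(delta(s,(.452,-.1747,.01),2.226))
```

```text
3.8333 [ 0.45217295 -0.174021    0.08043324] [ 0.39  0.51 -0.17  2.1   0.16  0.54  2.32]
(array([ 0.0005, -0.0004,  0.0704]), array([-0.001, -0.   , -0.005]))
```

View pics/v_above.png

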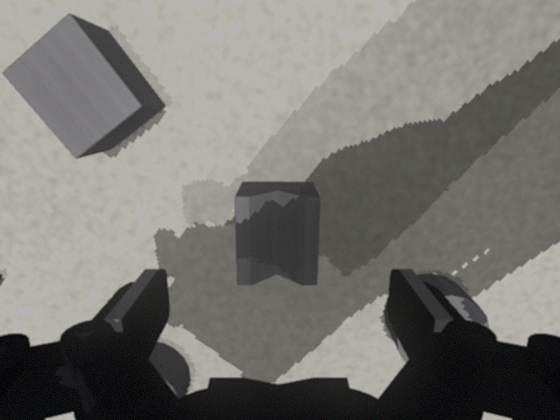

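The V-block is square and centred between the fingers at (278,240), with the groove along the finger plane as wanted. Next: descend and grip.

carry_out(
  series=[
    [0, 0, 0.025, 0, 0, 0],
    [0, 0, 0.05, 0, 0, 0],
    [0, 0, 0.07, 0, 0, 0],
    [0, 0, 0.07, 0, 0, 0],
    [0, 0, 0.07, 0, 0, 0],
  ],
)

```text
clock: 4.3
position: [0.4515, -0.1738, 0.01]
orientation: [-0.32, 0.948, 0.0, -0.001]
contact_force: [-0.1, 0.1, 0.5]
opening: 0.085
```

carry_out(
  series=[
    [0, 0, 0, 0, 0, 0],
    [0, 0, 0, 0, 0, 0],
    [0, 0, 0, 0, 0, 0],
    [0, 0, 0, 0, 0, 0],
    [0, 0, 0, 0, 0, 0],
    [0, 0, 0, 0, 0, 0],
    [0, 0, 0, 0, 0, 0],
    [0, 0, 0, 0, 0, 0],
    [0, 0, 0, 0, 0, 0],
    [0, 0, 0, 0, 0, 0],
  ],
  grip=255,
  grip_force=60,
)

```text
clock: 5.13
position: [0.4522, -0.1741, 0.0112]
orientation: [-0.319, 0.948, -0.0, -0.0]
contact_force: [-0.7, 1.6, 10.0]
opening: 0.0431
```

carry_out(
  series=[
    [0, 0, -0.03, 0, 0, 0],
    [0, 0, -0.06, 0, 0, 0],
    [0, 0, -0.09, 0, 0, 0],
    [0, 0, -0.11, 0, 0, 0],
    [0, 0, -0.11, 0, 0, 0],
    [0, 0, -0.11, 0, 0, 0],
  ],
)

```text
clock: 5.63
position: [0.4525, -0.1743, 0.1221]
orientation: [-0.319, 0.948, -0.001, 0.001]
contact_force: [-0.6, 0.0, -5.1]
opening: 0.0431
```

Run:
```python
from h import *
s=observe(); print(s['clock'],s['position'],s['contact_force'],s['opening']); print(delta(s,(.4665,.3085,.12),1.665))
```

```text
5.6333 [ 0.45250122 -0.17430897  0.1221316 ] [-0.59384613  0.00719262 -5.13507404] 0.0430926054238343
(array([-0.3033,  0.3759,  0.0012]), array([-0.003,  0.001,  0.556]))
```

carry_out(
  series=[
    [-0.303, 0.376, 0, 0, 0, 0.556],
    [-0.303, 0.376, 0, 0, 0, 0.556],
    [-0.303, 0.376, 0, 0, 0, 0.556],
    [-0.303, 0.376, 0, 0, 0, 0.556],
    [-0.303, 0.376, 0, 0, 0, 0.556],
    [-0.303, 0.376, 0, 0, 0, 0.556],
    [-0.303, 0.376, 0, 0, 0, 0.556],
    [-0.303, 0.376, 0, 0, 0, 0.556],
    [-0.303, 0.376, 0, 0, 0, 0.556],
    [-0.303, 0.376, 0, 0, 0, 0.556],
    [-0.303, 0.376, 0, 0, 0, 0.556],
    [-0.303, 0.376, 0, 0, 0, 0.556],
  ],
)

```text
clock: 6.63
position: [0.4645, 0.3129, 0.1193]
orientation: [-0.049, 0.999, -0.001, 0.0]
contact_force: [0.4, 0.4, -4.7]
opening: 0.0431
```

carry_out(
  series=[
    [0, 0, 0, 0, 0, 0],
    [0, 0, 0, 0, 0, 0],
    [0, 0, 0, 0, 0, 0],
  ],
)

```text
clock: 6.88
position: [0.4635, 0.3114, 0.1176]
orientation: [-0.049, 0.999, -0.002, -0.001]
contact_force: [-0.9, 0.3, -4.7]
opening: 0.0431
```

Run:
```python
from h import *
s,p,im=shot('v_over'); print(s['clock'],s['position'],s['contact_force'],s['opening']); print(delta(s,(.4665,.3085,.025),1.665))
```

```text
6.8833 [0.46345923 0.31140636 0.11756894] [-0.92359307  0.33078686 -4.71423061] 0.04312332614337007
(array([-0.003 , -0.0028,  0.0926]), array([-0.005, -0.003,  0.004]))
```

View pics/v_over.png

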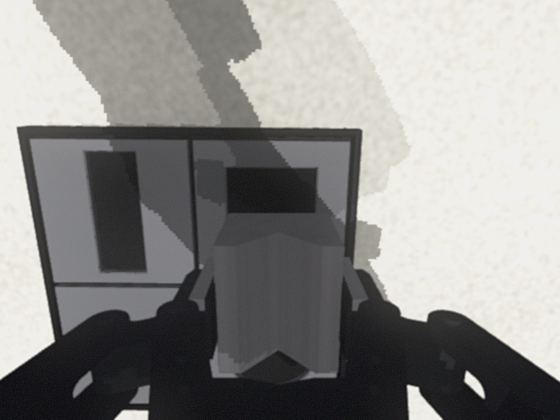

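The pocket's far edge spans columns 227–318 and the block is centred on 279, so a shift of about 3 mm to the left agrees with the computed one. Lowering.

carry_out(
  series=[
    [-0.003, -0.0033, 0.03, -0.005, -0.003, 0.004],
    [-0.003, -0.0033, 0.06, -0.005, -0.003, 0.004],
    [-0.003, -0.0033, 0.08, -0.005, -0.003, 0.004],
    [-0.003, -0.0033, 0.0926, -0.005, -0.003, 0.004],
    [-0.003, -0.0033, 0.0926, -0.005, -0.003, 0.004],
    [-0.003, -0.0033, 0.0926, -0.005, -0.003, 0.004],
  ],
)

```text
clock: 7.43
position: [0.4672, 0.3052, 0.0251]
orientation: [-0.045, 0.999, -0.001, -0.0]
contact_force: [-0.2, 1.1, -4.3]
opening: 0.0429
```

carry_out(
  series=[
    [0, 0, 0.0025, 0, 0, 0],
    [0, 0, 0.005, 0, 0, 0],
    [0, 0, 0.005, 0, 0, 0],
  ],
)

```text
clock: 7.68
position: [0.4677, 0.305, 0.0206]
orientation: [-0.045, 0.999, -0.0, 0.0]
contact_force: [0.9, 0.5, -6.1]
opening: 0.0427
```

carry_out(
  series=[
    [0, 0, 0.002, 0, 0, 0],
    [0, 0, 0.002, 0, 0, 0],
  ],
)

```text
clock: 7.85
position: [0.4679, 0.3051, 0.0189]
orientation: [-0.045, 0.999, -0.0, 0.001]
contact_force: [-1.0, 0.9, -5.4]
opening: 0.0431
```

carry_out(
  series=[
    [0, 0.002, 0.002, 0, 0, 0],
    [0, 0.002, 0.002, 0, 0, 0],
  ],
)

```text
clock: 8.02
position: [0.468, 0.3056, 0.0183]
orientation: [-0.044, 0.999, -0.001, 0.001]
contact_force: [-3.2, -6.7, 15.9]
opening: 0.0429
```

carry_out(
  series=[
    [0, 0, 0.0015, 0, 0, 0],
    [0, 0, 0.0015, 0, 0, 0],
  ],
)

```text
clock: 8.18
position: [0.4681, 0.3056, 0.0183]
orientation: [-0.044, 0.999, -0.001, 0.001]
contact_force: [-4.8, -3.6, 14.8]
opening: 0.0431
```

carry_out(
  series=[
    [0, 0, 0, 0, 0, 0],
    [0, 0, 0, 0, 0, 0],
    [0, 0, 0, 0, 0, 0],
    [0, 0, 0, 0, 0, 0],
    [0, 0, 0, 0, 0, 0],
    [0, 0, 0, 0, 0, 0],
    [0, 0, 0, 0, 0, 0],
  ],
  grip=0,
)

```text
clock: 8.77
position: [0.468, 0.3056, 0.0182]
orientation: [-0.044, 0.999, -0.001, 0.001]
contact_force: [0.3, -1.3, -0.7]
opening: 0.0852
```

carry_out(
  series=[
    [0, 0, -0.03, 0, 0, 0],
    [0, 0, -0.06, 0, 0, 0],
    [0, 0, -0.09, 0, 0, 0],
    [0, 0, -0.12, 0, 0, 0],
    [0, 0, -0.12, 0, 0, 0],
    [0, 0, -0.12, 0, 0, 0],
  ],
)

```text
clock: 9.27
position: [0.4686, 0.3064, 0.1398]
orientation: [-0.044, 0.999, 0.0, 0.003]
contact_force: [-0.4, 0.2, -0.5]
opening: 0.0854
```

Run:
```python
from h import *
s,p,im=shot('v_done'); print(s['clock'],s['position'],s['contact_force'],s['opening']); print(delta(s,(.5973,-.1767,.1),1.665))
```

```text
9.2667 [0.46860865 0.30636859 0.13983866] [-0.35415774  0.16390122 -0.5319657 ] 0.0853713446904981
(array([-0.0854, -0.4925,  0.0403]), array([-0.   ,  0.005, -0.006]))
```

View pics/v_done.png

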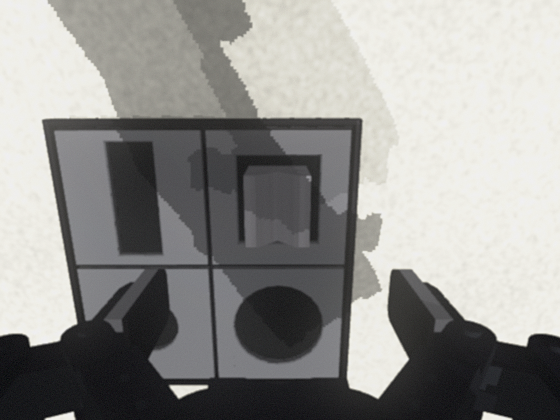

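The V-block sits square inside its pocket, at (277,205). On to the ring.

carry_out(
  series=[
    [-0.085, -0.4925, 0.04, 0, 0.005, 0],
    [-0.085, -0.4925, 0.04, 0, 0.005, 0],
    [-0.085, -0.4925, 0.04, 0, 0.005, 0],
    [-0.085, -0.4925, 0.04, 0, 0.005, 0],
    [-0.085, -0.4925, 0.04, 0, 0.005, 0],
    [-0.085, -0.4925, 0.04, 0, 0.005, 0],
    [-0.085, -0.4925, 0.04, 0, 0.005, 0],
    [-0.085, -0.4925, 0.04, 0, 0.005, 0],
    [-0.085, -0.4925, 0.04, 0, 0.005, 0],
    [-0.085, -0.4925, 0.04, 0, 0.005, 0],
    [-0.085, -0.4925, 0.04, 0, 0.005, 0],
    [-0.085, -0.4925, 0.04, 0, 0.005, 0],
  ],
)

```text
clock: 10.32
position: [0.5949, -0.1779, 0.0976]
orientation: [-0.044, 0.999, -0.0, -0.002]
contact_force: [0.3, 0.7, -0.6]
opening: 0.0855
```

carry_out(
  series=[
    [0, 0, 0, 0, 0, 0],
    [0, 0, 0, 0, 0, 0],
    [0, 0, 0, 0, 0, 0],
  ],
)

```text
clock: 10.57
position: [0.5939, -0.1774, 0.0959]
orientation: [-0.044, 0.999, 0.0, -0.004]
contact_force: [-0.5, 0.9, -0.1]
opening: 0.0854
```

Run:
```python
from h import *
s,p,im=shot('r_above'); print(s['clock'],s['position'],s['contact_force']); print(delta(s,(.5973,-.1767,.009),1.665)); print(proj(p,[(.5973,-.1767,.03),(.5973+.016,-.1767,.03),(.5973,-.1767+.028,.03)]).round())
```

```text
10.5667 [ 0.59389308 -0.17739534  0.09592992] [-0.51291238  0.87991663 -0.12215276]
(array([-0.0041,  0.0003,  0.0869]), array([ 0.001, -0.007, -0.007]))
[[279. 234.]
 [277. 259.]
 [326. 238.]]
```

View pics/r_above.png

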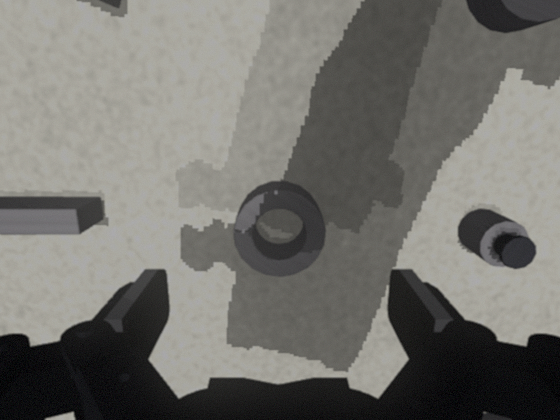

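The ring's top centre is at (279,233), as predicted at (279,234).

carry_out(
  series=[
    [-0.004, 0, 0.03, 0, -0.007, 0],
    [-0.004, 0, 0.06, 0, -0.007, 0],
    [-0.004, 0, 0.087, 0, -0.007, 0],
    [-0.004, 0, 0.087, 0, -0.007, 0],
    [-0.004, 0, 0.087, 0, -0.007, 0],
  ],
)

```text
clock: 11.03
position: [0.5968, -0.1737, 0.0086]
orientation: [-0.046, 0.999, 0.001, -0.001]
contact_force: [0.8, -0.4, 1.6]
opening: 0.0851
```

carry_out(
  series=[
    [0, 0, 0, 0, 0, 0],
    [0, 0, 0, 0, 0, 0],
    [0, 0, 0, 0, 0, 0],
    [0, 0, 0, 0, 0, 0],
    [0, 0, 0, 0, 0, 0],
    [0, 0, 0, 0, 0, 0],
    [0, 0, 0, 0, 0, 0],
    [0, 0, 0, 0, 0, 0],
  ],
  grip=255,
)

```text
clock: 11.7
position: [0.5981, -0.1737, 0.0112]
orientation: [-0.046, 0.999, 0.001, 0.0]
contact_force: [-2.2, 1.4, 11.5]
opening: 0.0544
```

carry_out(
  series=[
    [0, 0, -0.03, 0, 0, 0],
    [0, 0, -0.06, 0, 0, 0],
    [0, 0, -0.09, 0, 0, 0],
    [0, 0, -0.12, 0, 0, 0],
    [0, 0, -0.12, 0, 0, 0],
    [0, 0, -0.12, 0, 0, 0],
  ],
)

```text
clock: 12.2
position: [0.599, -0.1742, 0.1338]
orientation: [-0.046, 0.999, 0.0, 0.003]
contact_force: [0.8, -0.2, -4.7]
opening: 0.054
```

Run:
```python
from h import *
s=observe(); print(s['clock'],s['position'],s['contact_force'],s['opening']); print(delta(s,(.5755,.3185,.12),1.665))
```

```text
12.2 [ 0.59901433 -0.17421319  0.13383758] [ 0.78324802 -0.16756204 -4.70103989] 0.05401454703912357
(array([-0.0218,  0.4928,  0.0143]), array([ 0.001,  0.005, -0.002]))
```

carry_out(
  series=[
    [-0.022, 0.493, 0.014, 0, 0.005, 0],
    [-0.022, 0.493, 0.014, 0, 0.005, 0],
    [-0.022, 0.493, 0.014, 0, 0.005, 0],
    [-0.022, 0.493, 0.014, 0, 0.005, 0],
    [-0.022, 0.493, 0.014, 0, 0.005, 0],
    [-0.022, 0.493, 0.014, 0, 0.005, 0],
    [-0.022, 0.493, 0.014, 0, 0.005, 0],
    [-0.022, 0.493, 0.014, 0, 0.005, 0],
    [-0.022, 0.493, 0.014, 0, 0.005, 0],
    [-0.022, 0.493, 0.014, 0, 0.005, 0],
    [-0.022, 0.493, 0.014, 0, 0.005, 0],
    [-0.022, 0.493, 0.014, 0, 0.005, 0],
  ],
)

```text
clock: 13.2
position: [0.5737, 0.322, 0.1187]
orientation: [-0.047, 0.999, 0.0, -0.001]
contact_force: [0.4, 0.0, -3.8]
opening: 0.054
```

carry_out(
  series=[
    [0, 0, 0, 0, 0, 0],
    [0, 0, 0, 0, 0, 0],
    [0, 0, 0, 0, 0, 0],
  ],
)

```text
clock: 13.45
position: [0.5726, 0.3215, 0.1171]
orientation: [-0.048, 0.999, -0.001, -0.002]
contact_force: [0.3, -1.8, -3.8]
opening: 0.0541
```

Run:
```python
from h import *
s,p,im=shot('r_over'); print(s['clock'],s['position'],s['contact_force'],s['opening']); print(delta(s,(.5755,.3185,.025),1.665))
```

```text
13.45 [0.57258543 0.32153115 0.11710644] [ 0.30922209 -1.78036296 -3.81955661] 0.05407309806274577
(array([-0.003 , -0.0032,  0.0921]), array([-0.001, -0.004,  0.001]))
```

View pics/r_over.png

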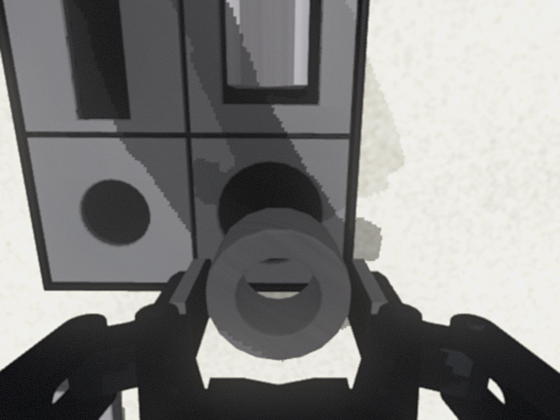

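The ring is held level. The pocket spans columns 218–321, so it lies about 4–5 mm to the left.

carry_out(
  series=[
    [-0.003, -0.0035, 0.03, 0, -0.004, 0],
    [-0.003, -0.0035, 0.06, 0, -0.004, 0],
    [-0.003, -0.0035, 0.08, 0, -0.004, 0],
    [-0.003, -0.0035, 0.092, 0, -0.004, 0],
    [-0.003, -0.0035, 0.092, 0, -0.004, 0],
    [-0.003, -0.0035, 0.092, 0, -0.004, 0],
  ],
)

```text
clock: 14.0
position: [0.5766, 0.316, 0.0256]
orientation: [-0.046, 0.999, -0.001, -0.0]
contact_force: [0.1, -0.9, -2.6]
opening: 0.054
```

carry_out(
  series=[
    [0, 0, 0.002, 0, 0, 0],
    [0, 0, 0.004, 0, 0, 0],
    [0, 0, 0.006, 0, 0, 0],
    [0, 0, 0.006, 0, 0, 0],
  ],
)

```text
clock: 14.33
position: [0.5768, 0.3161, 0.02]
orientation: [-0.046, 0.999, -0.001, 0.0]
contact_force: [-0.6, 0.1, -4.8]
opening: 0.0543
```

carry_out(
  series=[
    [0, 0, 0.0015, 0, 0, 0],
    [0, 0, 0.0015, 0, 0, 0],
  ],
)

```text
clock: 14.5
position: [0.5769, 0.3162, 0.0187]
orientation: [-0.046, 0.999, -0.001, 0.0]
contact_force: [-0.5, -0.4, -4.0]
opening: 0.0542
```

carry_out(
  series=[
    [0, 0, 0.001, 0, 0, 0],
    [0, 0, 0.001, 0, 0, 0],
  ],
)

```text
clock: 14.67
position: [0.5769, 0.3163, 0.0184]
orientation: [-0.046, 0.999, -0.001, 0.001]
contact_force: [-2.6, -1.6, 3.8]
opening: 0.0541
```

carry_out(
  series=[
    [0, 0, 0, 0, 0, 0],
    [0, 0, 0, 0, 0, 0],
    [0, 0, 0, 0, 0, 0],
    [0, 0, 0, 0, 0, 0],
    [0, 0, 0, 0, 0, 0],
    [0, 0, 0, 0, 0, 0],
    [0, 0, 0, 0, 0, 0],
  ],
  grip=0,
)

```text
clock: 15.25
position: [0.577, 0.3163, 0.0184]
orientation: [-0.046, 0.999, -0.001, 0.001]
contact_force: [0.5, 0.4, -0.1]
opening: 0.0854
```

carry_out(
  series=[
    [0, 0, -0.03, 0, 0, 0],
    [0, 0, -0.06, 0, 0, 0],
    [0, 0, -0.09, 0, 0, 0],
    [0, 0, -0.12, 0, 0, 0],
    [0, 0, -0.12, 0, 0, 0],
    [0, 0, -0.12, 0, 0, 0],
  ],
)

```text
clock: 15.75
position: [0.5778, 0.317, 0.1404]
orientation: [-0.046, 0.999, 0.0, 0.002]
contact_force: [-0.2, -0.3, -1.0]
opening: 0.0855
```

Run:
```python
from h import *
s,p,im=shot('r_done'); print(s['clock'],s['position'],s['contact_force'],s['qpos'].round(2))
print(delta(s,(.6021,-.3296,.1),1.66-np.pi/2))
g=cv2.GaussianBlur(cv2.cvtColor(im,6),(5,5),0)
for c in cv2.findContours(cv2.morphologyEx((g<44).astype(np.uint8),cv2.MORPH_OPEN,np.ones((5,5))),cv2.RETR_CCOMP,2)[0]:
    if cv2.contourArea(c)>500 and c[:,0,1].max()<330: r=cv2.minAreaRect(cast(p,c[:,0],.011).astype(np.float32)); print(np.round(r[0],4),np.round(r[1],3))
```

```text
15.75 [0.57779513 0.31696902 0.14043729] [-0.18425028 -0.34821607 -1.0356079 ] [-0.56  0.63 -0.01  1.6   0.01  0.91  1.08]
(array([ 0.0353, -0.6461,  0.04  ]), array([-0.003,  0.004, -1.568]))
[0.5781 0.3159] [0.027 0.027]
[0.5603 0.3128] [0.042 0.071]
[0.477  0.3055] [0.048 0.059]
[0.4862 0.1994] [0.069 0.031]
```

View pics/r_done.png

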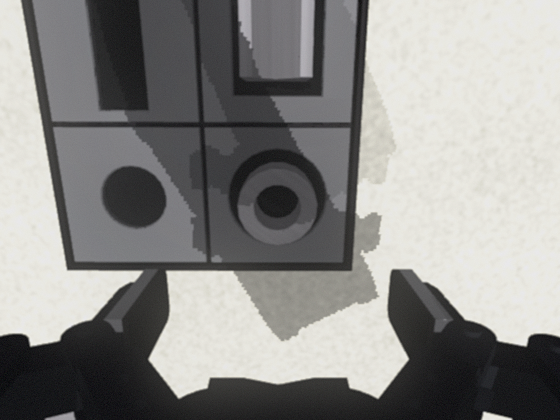

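The ring lies flat and concentric in its pocket, at (276,205). Next the bar. Its turn must be +1.573 to keep joint 7 in range.

carry_out(
  series=[
    [0.0353, -0.646, 0.04, 0, 0, 1.573],
    [0.0353, -0.646, 0.04, 0, 0, 1.573],
    [0.0353, -0.646, 0.04, 0, 0, 1.573],
    [0.0353, -0.646, 0.04, 0, 0, 1.573],
    [0.0353, -0.646, 0.04, 0, 0, 1.573],
    [0.0353, -0.646, 0.04, 0, 0, 1.573],
    [0.0353, -0.646, 0.04, 0, 0, 1.573],
    [0.0353, -0.646, 0.04, 0, 0, 1.573],
    [0.0353, -0.646, 0.04, 0, 0, 1.573],
    [0.0353, -0.646, 0.04, 0, 0, 1.573],
    [0.0353, -0.646, 0.04, 0, 0, 1.573],
    [0.0353, -0.646, 0.04, 0, 0, 1.573],
  ],
)

```text
clock: 16.8
position: [0.5945, -0.1841, 0.1066]
orientation: [0.65, 0.76, -0.0, -0.0]
contact_force: [0.7, -0.1, 0.3]
opening: 0.0856
```

Run:
```python
from h import *
s=observe(); print(s['clock'],s['position'],s['qpos'].round(2)); print(delta(s,(.6021,-.3296,.1),1.66-np.pi/2))
```

```text
16.8 [ 0.59446236 -0.18410055  0.10660967] [ 0.    0.66  0.37  1.74 -0.31  0.81  0.67]
(array([-0.1449, -0.0152,  0.0067]), array([-0.   ,  0.   ,  0.068]))
```

carry_out(
  series=[
    [-0.145, -0.015, 0.007, 0, 0, 0.068],
    [-0.145, -0.015, 0.007, 0, 0, 0.068],
    [-0.145, -0.015, 0.007, 0, 0, 0.068],
    [-0.145, -0.015, 0.007, 0, 0, 0.068],
    [-0.145, -0.015, 0.007, 0, 0, 0.068],
    [-0.145, -0.015, 0.007, 0, 0, 0.068],
    [-0.145, -0.015, 0.007, 0, 0, 0.068],
  ],
)

```text
clock: 17.38
position: [0.6018, -0.3283, 0.0981]
orientation: [0.675, 0.738, -0.0, -0.001]
contact_force: [0.0, 0.0, -0.7]
opening: 0.0853
```

Run:
```python
from h import *
s,p,im=shot('b_above'); print(s['clock'],s['position'],s['qpos'].round(2)); print(delta(s,(.6021,-.3296,.0095),1.66-np.pi/2))
c=np.array([.6021,-.3296]);u=np.array([np.cos(1.66),np.sin(1.66)]);v=np.array([-u[1],u[0]])
print(proj(p,[(*(c+a*.035*u+b*.008*v),.032) for a,b in((1,1),(1,-1),(-1,-1),(-1,1))]).round())
```

```text
17.3833 [ 0.60180524 -0.32825681  0.0981149 ] [ 0.23  0.75  0.37  1.56 -0.32  0.89  0.79]
(array([-0.0015,  0.0004,  0.0886]), array([-0.002, -0.002,  0.   ]))
[[267. 169.]
 [295. 169.]
 [293. 281.]
 [268. 281.]]
```

View pics/b_above.png

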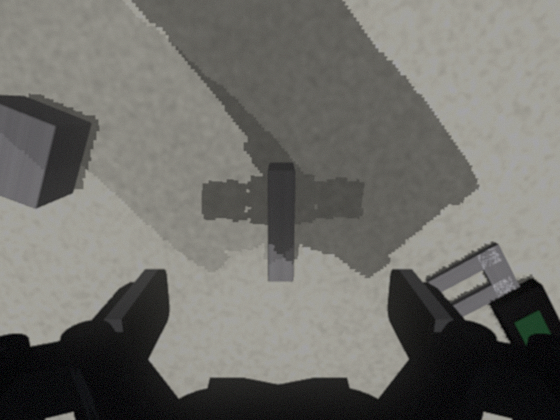

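The bar lies centred between the fingers at columns 267–294 and rows 165–281, matching the projection. The caliper is clear of the right finger.

carry_out(
  series=[
    [-0.0015, 0, 0.03, 0, 0, 0],
    [-0.0015, 0, 0.06, 0, 0, 0],
    [-0.0015, 0, 0.0885, 0, 0, 0],
    [-0.0015, 0, 0.0885, 0, 0, 0],
    [-0.0015, 0, 0.0885, 0, 0, 0],
  ],
)

```text
clock: 17.85
position: [0.6018, -0.3268, 0.009]
orientation: [0.674, 0.739, -0.0, -0.003]
contact_force: [0.1, -0.4, 0.6]
opening: 0.0856
```

carry_out(
  series=[
    [0, 0, 0, 0, 0, 0],
    [0, 0, 0, 0, 0, 0],
    [0, 0, 0, 0, 0, 0],
    [0, 0, 0, 0, 0, 0],
    [0, 0, 0, 0, 0, 0],
    [0, 0, 0, 0, 0, 0],
    [0, 0, 0, 0, 0, 0],
    [0, 0, 0, 0, 0, 0],
    [0, 0, 0, 0, 0, 0],
    [0, 0, 0, 0, 0, 0],
    [0, 0, 0, 0, 0, 0],
  ],
  grip=255,
)

```text
clock: 18.77
position: [0.6023, -0.3272, 0.0099]
orientation: [0.674, 0.739, -0.0, -0.002]
contact_force: [-0.7, 1.1, 6.3]
opening: 0.0143
```

carry_out(
  series=[
    [0, 0, -0.03, 0, 0, 0],
    [0, 0, -0.06, 0, 0, 0],
    [0, 0, -0.09, 0, 0, 0],
    [0, 0, -0.11, 0, 0, 0],
    [0, 0, -0.11, 0, 0, 0],
    [0, 0, -0.11, 0, 0, 0],
  ],
)

```text
clock: 19.27
position: [0.6029, -0.3276, 0.1205]
orientation: [0.674, 0.739, 0.0, -0.002]
contact_force: [-1.1, -0.3, -3.8]
opening: 0.0144
```

Run:
```python
from h import *
s=observe(); print(s['clock'],s['position'],s['contact_force'],s['opening']); print(delta(s,(.4773,.1993,.12),1.665))
```

```text
19.2667 [ 0.60288761 -0.32758065  0.12051663] [-1.05214589 -0.25869799 -3.78668959] 0.01439300835524886
(array([ 0.5362, -0.0766,  0.0021]), array([-3.000e-03, -1.000e-03,  1.569e+00]))
```

carry_out(
  series=[
    [0.536, -0.074, 0.002, 0, 0, -1.573],
    [0.536, -0.074, 0.002, 0, 0, -1.573],
    [0.536, -0.074, 0.002, 0, 0, -1.573],
    [0.536, -0.074, 0.002, 0, 0, -1.573],
    [0.536, -0.074, 0.002, 0, 0, -1.573],
    [0.536, -0.074, 0.002, 0, 0, -1.573],
    [0.536, -0.074, 0.002, 0, 0, -1.573],
    [0.536, -0.074, 0.002, 0, 0, -1.573],
    [0.536, -0.074, 0.002, 0, 0, -1.573],
    [0.536, -0.074, 0.002, 0, 0, -1.573],
    [0.536, -0.074, 0.002, 0, 0, -1.573],
    [0.536, -0.074, 0.002, 0, 0, -1.573],
  ],
)

```text
clock: 20.27
position: [0.4871, 0.1611, 0.1186]
orientation: [-0.014, 1.0, 0.001, -0.002]
contact_force: [1.1, -0.2, -3.5]
opening: 0.0147
```

Run:
```python
from h import *
s=observe(); print(s['clock'],s['position'],s['contact_force'],s['opening'],s['qpos'].round(2)); print(delta(s,(.475,.1993,.12),1.665))
```

```text
20.2667 [0.48709422 0.16105097 0.11857699] [ 1.10690488 -0.16382062 -3.54303982] 0.014675766426593538 [-0.39  0.48 -0.02  2.    0.01  0.67  1.18]
(array([ 0.011 ,  0.0386, -0.0013]), array([ 0.002, -0.005, -0.066]))
```

carry_out(
  series=[
    [0.011, 0.0385, 0, 0.002, -0.005, -0.066],
    [0.011, 0.0385, 0, 0.002, -0.005, -0.066],
    [0.011, 0.0385, 0, 0.002, -0.005, -0.066],
    [0.011, 0.0385, 0, 0.002, -0.005, -0.066],
    [0.011, 0.0385, 0, 0.002, -0.005, -0.066],
  ],
)

```text
clock: 20.68
position: [0.4748, 0.1976, 0.1178]
orientation: [-0.046, 0.999, -0.001, -0.001]
contact_force: [0.2, -0.8, -3.2]
opening: 0.0147
```

Run:
```python
from h import *
s,p,im=shot('b_over'); print(s['clock'],s['position'],s['contact_force'],s['opening']); print(delta(s,(.475,.1993,.025),1.665))
```

```text
20.6833 [0.47479987 0.19763533 0.11778975] [ 0.24511315 -0.84701591 -3.22899293] 0.014735896480490705
(array([-0.0005,  0.0018,  0.0928]), array([-0.001, -0.002, -0.003]))
```

View pics/b_over.png

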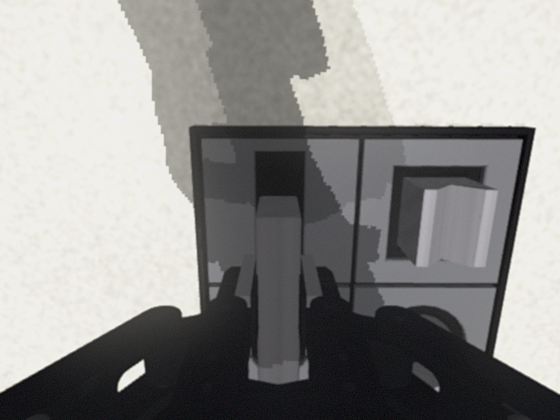

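The slot spans columns 256–304 and the bar is centred on 278, aligned. Lowering.

carry_out(
  series=[
    [0, 0.0018, 0.03, 0, 0, 0],
    [0, 0.0018, 0.06, 0, 0, 0],
    [0, 0.0018, 0.08, 0, 0, 0],
    [0, 0.0018, 0.093, 0, 0, 0],
    [0, 0.0018, 0.093, 0, 0, 0],
    [0, 0.0018, 0.093, 0, 0, 0],
  ],
)

```text
clock: 21.23
position: [0.4748, 0.198, 0.0246]
orientation: [-0.044, 0.999, -0.001, -0.001]
contact_force: [-0.3, -0.4, -1.8]
opening: 0.0144
```

carry_out(
  series=[
    [0, 0, 0.002, 0, 0, 0],
    [0, 0, 0.004, 0, 0, 0],
    [0, 0, 0.006, 0, 0, 0],
    [0, 0, 0.006, 0, 0, 0],
  ],
)

```text
clock: 21.57
position: [0.4751, 0.198, 0.0189]
orientation: [-0.044, 0.999, -0.001, -0.001]
contact_force: [-0.6, 0.6, -2.5]
opening: 0.0149
```

carry_out(
  series=[
    [0, 0, 0.0015, 0, 0, 0],
    [0, 0, 0.0015, 0, 0, 0],
  ],
)

```text
clock: 21.73
position: [0.4752, 0.1981, 0.0176]
orientation: [-0.044, 0.999, -0.001, -0.001]
contact_force: [0.1, 0.6, -3.5]
opening: 0.0148
```

carry_out(
  series=[
    [0, 0, 0.0012, 0, 0, 0],
    [0, 0, 0.0012, 0, 0, 0],
  ],
)

```text
clock: 21.9
position: [0.4753, 0.1981, 0.0168]
orientation: [-0.044, 0.999, -0.001, -0.0]
contact_force: [-1.7, -0.1, 4.8]
opening: 0.015
```

carry_out(
  series=[
    [0, 0, 0, 0, 0, 0],
    [0, 0, 0, 0, 0, 0],
    [0, 0, 0, 0, 0, 0],
    [0, 0, 0, 0, 0, 0],
    [0, 0, 0, 0, 0, 0],
    [0, 0, 0, 0, 0, 0],
    [0, 0, 0, 0, 0, 0],
    [0, 0, 0, 0, 0, 0],
    [0, 0, 0, 0, 0, 0],
  ],
  grip=0,
)

```text
clock: 22.65
position: [0.4753, 0.1981, 0.0168]
orientation: [-0.044, 0.999, -0.001, -0.0]
contact_force: [-0.4, 0.3, -0.0]
opening: 0.0853
```

carry_out(
  series=[
    [0, 0, -0.03, 0, 0, 0],
    [0, 0, -0.06, 0, 0, 0],
    [0, 0, -0.09, 0, 0, 0],
    [0, 0, -0.12, 0, 0, 0],
    [0, 0, -0.12, 0, 0, 0],
    [0, 0, -0.12, 0, 0, 0],
  ],
)

```text
clock: 23.15
position: [0.4763, 0.1987, 0.1384]
orientation: [-0.044, 0.999, 0.0, 0.001]
contact_force: [-0.0, -0.1, 0.3]
opening: 0.0852
```

Run:
```python
from h import *
s,p,im=shot('b_done'); print(s['clock'],s['position'],s['contact_force'],s['qpos'].round(2))
print(delta(s,(.5915,-.042,.1),1.665))
```

```text
23.15 [0.47631639 0.19870269 0.13835493] [-0.04335393 -0.1112979   0.30120653] [-0.46  0.45 -0.04  1.97  0.03  0.71  1.15]
(array([-0.0933, -0.25  ,  0.0386]), array([-0.   ,  0.003, -0.005]))
```

carry_out(
  series=[
    [-0.0933, -0.25, 0.0386, 0, 0.003, 0],
    [-0.0933, -0.25, 0.0386, 0, 0.003, 0],
    [-0.0933, -0.25, 0.0386, 0, 0.003, 0],
    [-0.0933, -0.25, 0.0386, 0, 0.003, 0],
    [-0.0933, -0.25, 0.0386, 0, 0.003, 0],
    [-0.0933, -0.25, 0.0386, 0, 0.003, 0],
    [-0.0933, -0.25, 0.0386, 0, 0.003, 0],
    [-0.0933, -0.25, 0.0386, 0, 0.003, 0],
    [-0.0933, -0.25, 0.0386, 0, 0.003, 0],
    [-0.0933, -0.25, 0.0386, 0, 0.003, 0],
  ],
)

```text
clock: 24.03
position: [0.5895, -0.0413, 0.0974]
orientation: [-0.045, 0.999, -0.0, -0.003]
contact_force: [0.6, 0.6, -0.5]
opening: 0.0851
```

Run:
```python
from h import *
s,p,im=shot('j_above'); print(s['clock'],s['position']); print(delta(s,(.5915,-.042,.009),1.665))
g=cv2.GaussianBlur(cv2.cvtColor(im,6),(3,3),0); print(proj(p,(.5915,-.042,.044)).round())
u=proj(p,(.5915,-.042,.044))[0].astype(int); print(g[u[1]-40:u[1]+41:8,u[0]-40:u[0]+41:8])
for t in(35,45,55):
  for c in cv2.findContours(cv2.morphologyEx((g<t).astype(np.uint8),cv2.MORPH_OPEN,np.ones((7,7))),0,2)[0]:
    (x,y),r=cv2.minEnclosingCircle(c)
    if abs(x-u[0])<50 and abs(y-u[1])<50: print(t,round(x),round(y),round(r),cast(p,(x,y),.044).round(4))
```

```text
24.0333 [ 0.58952492 -0.04128679  0.09743093]
(array([-0.0024, -0.0009,  0.0884]), array([ 0.   , -0.005, -0.005]))
[[277. 239.]]
[[143 140  80  80  73  51  53  78  78  79  81]
 [142  83  85  59  49  47  46  46  77  79  79]
 [160 100  98  52  58  56  55  55  65  80  80]
 [119 101 101  59  56  36  44  55  56  79  79]
 [102 101  94  61  37  38  37  37  56  96 102]
 [101 100 104  51  38  36  35  35  68  98  96]
 [104  99 101  84  38  37  36  38  99  99 100]
 [100 103 101  97 100  53  71  96 102 103  98]
 [105 101 102 101  98 100  97 100 100 100  98]
 [102 102 101 103  99 102 107  99  99 103 101]
 [102  99  98 103 102  99  99  98  98 100 100]]
45 279 238 17 [[ 0.5907 -0.0408]]
55 280 237 18 [[ 0.5905 -0.0406]]
55 280 207 16 [[ 0.573  -0.0421]]
```

View pics/j_above.png

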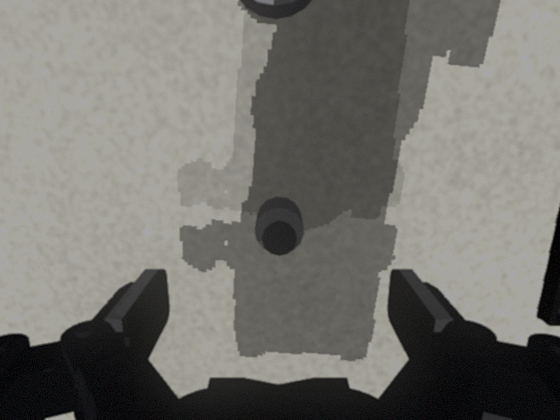

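The jack cap is at (279,238), i.e. (0.591, -0.041), centred between the fingers.

carry_out(
  series=[
    [-0.0015, 0, 0.03, 0, -0.005, 0],
    [-0.0015, 0, 0.06, 0, -0.005, 0],
    [-0.0015, 0, 0.0885, 0, -0.005, 0],
    [-0.0015, 0, 0.0885, 0, -0.005, 0],
    [-0.0015, 0, 0.0885, 0, -0.005, 0],
  ],
)

```text
clock: 24.5
position: [0.5895, -0.039, 0.0086]
orientation: [-0.046, 0.999, 0.0, -0.001]
contact_force: [0.2, -0.2, 0.2]
opening: 0.0851
```

carry_out(
  series=[
    [0, 0, 0, 0, 0, 0],
    [0, 0, 0, 0, 0, 0],
    [0, 0, 0, 0, 0, 0],
    [0, 0, 0, 0, 0, 0],
    [0, 0, 0, 0, 0, 0],
    [0, 0, 0, 0, 0, 0],
    [0, 0, 0, 0, 0, 0],
    [0, 0, 0, 0, 0, 0],
    [0, 0, 0, 0, 0, 0],
    [0, 0, 0, 0, 0, 0],
  ],
  grip=255,
)

```text
clock: 25.33
position: [0.5902, -0.0392, 0.01]
orientation: [-0.046, 0.999, 0.0, -0.0]
contact_force: [-2.6, 0.9, 10.1]
opening: 0.0275
```

carry_out(
  series=[
    [0, 0, -0.03, 0, 0, 0],
    [0, 0, -0.06, 0, 0, 0],
    [0, 0, -0.09, 0, 0, 0],
    [0, 0, -0.11, 0, 0, 0],
    [0, 0, -0.11, 0, 0, 0],
    [0, 0, -0.11, 0, 0, 0],
  ],
)

```text
clock: 25.83
position: [0.5908, -0.0394, 0.1212]
orientation: [-0.046, 0.999, 0.0, 0.001]
contact_force: [-0.2, 0.2, -2.3]
opening: 0.0279
```

Run:
```python
from h import *
s=observe(); print(s['clock'],s['position'],s['contact_force'],s['opening']); print(delta(s,(.5840,.209,.12),1.665))
```

```text
25.8333 [ 0.59078531 -0.03940302  0.12121532] [-0.15957544  0.23289436 -2.27038919] 0.027905382753260464
(array([-0.0161,  0.248 ,  0.0013]), array([ 0.   ,  0.002, -0.002]))
```

carry_out(
  series=[
    [-0.016, 0.248, 0, 0, 0, 0],
    [-0.016, 0.248, 0, 0, 0, 0],
    [-0.016, 0.248, 0, 0, 0, 0],
    [-0.016, 0.248, 0, 0, 0, 0],
    [-0.016, 0.248, 0, 0, 0, 0],
    [-0.016, 0.248, 0, 0, 0, 0],
    [-0.016, 0.248, 0, 0, 0, 0],
    [-0.016, 0.248, 0, 0, 0, 0],
    [-0.016, 0.248, 0, 0, 0, 0],
    [-0.016, 0.248, 0, 0, 0, 0],
  ],
)

```text
clock: 26.67
position: [0.5836, 0.2071, 0.1203]
orientation: [-0.045, 0.999, -0.001, -0.0]
contact_force: [-0.5, -0.9, -0.9]
opening: 0.0282
```

Run:
```python
from h import *
s,p,im=shot('j_over'); print(s['clock'],s['position'],s['contact_force'],s['opening']); print(delta(s,(.584,.209,.025),1.665))
g=cv2.GaussianBlur(cv2.cvtColor(im,6),(3,3),0); u=proj(p,(.584,.209,.01))[0]; print(u.round())
# pocket left/right edges on rows above the jack
for r in range(int(u[1])-30,int(u[1])+10,8): print(r,g[r,225:335:6])
```

```text
26.6667 [0.5835947  0.20705778 0.12031018] [-0.53717502 -0.92432706 -0.92375258] 0.028168289720737913
(array([-0.0006,  0.002 ,  0.0953]), array([-0.001, -0.   , -0.004]))
[281. 209.]
178 [75 71 70 67 66 65 64 63 49 39 46 60 65 64 64 65 66 67 68]
186 [74 72 69 68 67 61 26 27 25 26 26 25 25 50 65 65 66 67 67]
194 [75 72 70 84 62 30 27 26 28 25 25 24 27 27 44 64 65 67 66]
202 [91 75 82 86 37 31 29 27 27 25 25 24 25 27 26 64 64 66 66]
210 [91 89 87 85 35 33 31 27 26 25 24 24 27 27 26 61 65 66 66]
```

The pocket edges at columns 248–314 centre on 281, exactly the predicted column. Lowering.

carry_out(
  series=[
    [0, 0.002, 0.03, 0, 0, 0],
    [0, 0.002, 0.06, 0, 0, 0],
    [0, 0.002, 0.08, 0, 0, 0],
    [0, 0.002, 0.095, 0, 0, 0],
    [0, 0.002, 0.095, 0, 0, 0],
    [0, 0.002, 0.095, 0, 0, 0],
  ],
)

```text
clock: 27.22
position: [0.5835, 0.2073, 0.0252]
orientation: [-0.044, 0.999, -0.001, -0.001]
contact_force: [0.1, -0.8, -1.0]
opening: 0.0278
```

carry_out(
  series=[
    [0, 0, 0.002, 0, 0, 0],
    [0, 0, 0.004, 0, 0, 0],
    [0, 0, 0.0065, 0, 0, 0],
    [0, 0, 0.0065, 0, 0, 0],
  ],
)

```text
clock: 27.55
position: [0.5837, 0.2074, 0.019]
orientation: [-0.044, 0.999, -0.001, -0.0]
contact_force: [0.6, 0.9, -0.7]
opening: 0.028
```

carry_out(
  series=[
    [0, 0, 0.001, 0, 0, 0],
    [0, 0, 0.001, 0, 0, 0],
  ],
)

```text
clock: 27.72
position: [0.5838, 0.2075, 0.0182]
orientation: [-0.044, 0.999, -0.001, -0.0]
contact_force: [0.8, 0.3, -1.5]
opening: 0.0276
```

carry_out(
  series=[
    [0, 0, 0.0014, 0, 0, 0],
    [0, 0, 0.0014, 0, 0, 0],
  ],
)

```text
clock: 27.88
position: [0.584, 0.2076, 0.0171]
orientation: [-0.044, 0.999, -0.001, 0.0]
contact_force: [-0.1, 0.5, 1.7]
opening: 0.0279
```

Touching the floor, so release, rise and back off to see the tray.

carry_out(
  series=[
    [0, 0, 0, 0, 0, 0],
    [0, 0, 0, 0, 0, 0],
    [0, 0, 0, 0, 0, 0],
    [0, 0, 0, 0, 0, 0],
    [0, 0, 0, 0, 0, 0],
    [0, 0, 0, 0, 0, 0],
    [0, 0, 0, 0, 0, 0],
    [0, 0, 0, 0, 0, 0],
  ],
  grip=0,
)

```text
clock: 28.55
position: [0.584, 0.2076, 0.0171]
orientation: [-0.044, 0.999, -0.001, 0.0]
contact_force: [0.3, 0.0, 0.7]
opening: 0.0853
```

carry_out(
  series=[
    [0, 0, -0.03, 0, 0, 0],
    [0, 0, -0.06, 0, 0, 0],
    [0, 0, -0.1, 0, 0, 0],
    [-0.01, 0.02, -0.13, 0, 0, 0],
    [-0.02, 0.05, -0.16, 0, 0, 0],
    [-0.02, 0.05, -0.18, 0, 0, 0],
    [-0.02, 0.05, -0.18, 0, 0, 0],
    [-0.02, 0.05, -0.18, 0, 0, 0],
    [-0.02, 0.05, -0.18, 0, 0, 0],
  ],
)

```text
clock: 29.3
position: [0.599, 0.2586, 0.1963]
orientation: [-0.044, 0.999, -0.001, -0.0]
contact_force: [0.5, -0.1, -1.0]
opening: 0.0853
```

Run:
```python
from h import *
s,p,im=shot('final'); print(s['clock'],s['position'],s['contact_force'],s['opening'])
sd=camera('side')[:,:,::-1]
a=cv2.convertScaleAbs(im[0:300],alpha=1.5); b=cv2.resize(sd[110:350,200:420],None,fx=1.25,fy=1.25); o=np.zeros((600,560,3),np.uint8)
o[:300]=a; o[300:600,:275]=b; t=cv2.resize(sd[120:200,215:330],(285,198),interpolation=2); o[300:498,275:]=cv2.convertScaleAbs(t,alpha=1.5)
cv2.imwrite('pics/final_c.png',o)
```

```text
29.3 [0.59901101 0.25861761 0.19629406] [ 0.54675912 -0.11071147 -1.0323886 ] 0.08533070410554376
```

View pics/final_c.png

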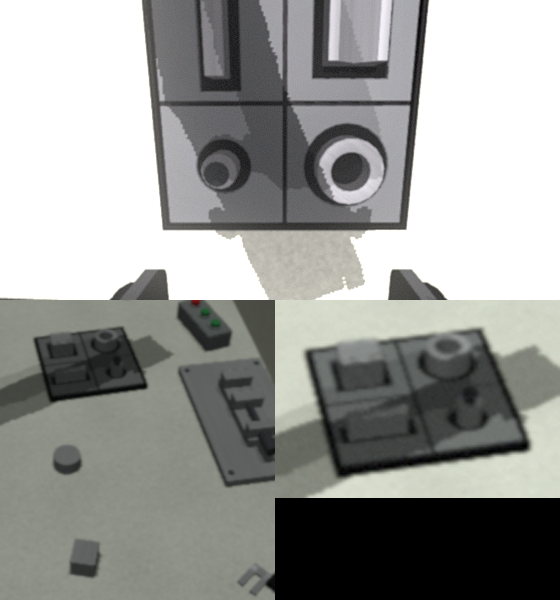

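All four pieces stand upright in their own pockets: jack at (215,172), ring at (350,170), bar and V-block above them. The disc and plain block lie where they were. Handing in.

```bash
python3 -c "
from workcell import *
print(hand_in(), observe()['clock'])"
```

```text
the job is handed in; nothing more can be done
the job is handed in; nothing more can be done
```

I packed all four pieces into the tray: V-block, then ring gauge, bar and levelling jack, each in its own nest. I handed the job in after about 29 s of robot time.

- **Placing:** Each piece was lowered until the force reading showed it touch the pocket floor, then released. The heights at contact agreed with a floor about 7 mm above the table. The highest contact force I read was about 16 N.
- **Final pictures:** The wrist and side views show all four pieces upright inside their pockets, with the gripper open and clear. The plain block and the disc had not moved.
- **Disagreement:** The wrist camera put the pockets about 4 mm lower in y than the fixed cameras did. I used the wrist values, and 4 mm is within the roughly 9 mm of clearance on each side.
- **Not checked:** I checked flatness only by eye and from the contact heights. No check failed.

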